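Unlatch the watercolour box and hold its lid half open

ROBOT

A 6-joint arm with a two-finger parallel gripper is mounted at the origin on the work surface. World frame = base frame: x ahead of the robot, y to its left, z up, the work surface at z = 0. Lengths are in m, angles in degrees, forces in N, time in s.
With the tool pointing down it reaches from about 0.35 to 0.875 m from the base axis. Payload 4.2 kg.
Tool frame: the origin (TCP) lies midway between the tips of the shut fingers; the grasp point (between the pads) lies 19 mm behind it; z points along the fingers, y is the line along which they close (so a half turn about z gives the same grasp; the last joint's range is limited). The gripper opens to 87 mm and grips with 3 to 60 N. Pads are 19 mm wide; open, the fingers measure 117 mm over their backs; the gripper's body (75 mm by 190 mm) begins 51 mm behind the grasp point.
Start: joints at [91.192, 22.042, 0.453, 0, -68.411, -14.817], TCP at [0.147, 0.607, 0.223] pointing down, gripper open.
Joint ranges: [-179.83, 179.83], [-69.29, 118.12], [-61.27, 80.66], [-181.25, 117.63], [-171.15, -9.14], [-177.46, 177.46]. Speed limits (degrees/s): [159.86, 159.86, 180, 180, 180, 180].

INTERFACE

Orientations are given as [roll, pitch, yaw] about the fixed x, y, z axes, in that order (R = Rz(yaw) Ry(pitch) Rx(roll)).
In Python, from workcell import env gives the robot as it stands. The module is installed in compiled form; this text tells all that it offers. Calls block until the motion is done:
- env.goto(position, orientation): joint-space move of the TCP to a pose.
- env.move_straight(position, rotation=None, rate=0.15, force_limit=None): straight line of the TCP; rotation=None keeps the orientation; rate is the mean speed in m/s. With force_limit (N) it stops when the force on the tool has changed by that much, and returns True; else False.
- env.set_joints(angles): joint-space move.
- env.gripper_to(opening, grasp_force=None): opening from 0.0 (shut) to 1.0 (fully open); grasp_force is the grip in N (None keeps the last); returns when the fingers have stopped.
- env.dwell(seconds).
- env.inverse_kinematics(position, orientation): joint angles nearest the present ones, or None.
- env.read_state(): the state.
- env.grab_frame(name): name is "scene" or "top" or "wrist"; returns a dict with "image" (400x640x3 uint8, blue, green, red), "fx", "fy", "cx", "cy" (pixels), "position" and "orientation" of the camera in the world. Camera axes: x right, y up, looking along -z (the intrinsics and any distortion apply to the point x, -y, -z); pixel columns grow to the right and rows downward; lengths in m; the calibration is good to about 2 mm. A picture is of the moment at which its call begins. There is no depth.
A pose or a line that the arm cannot do raises env.Unreachable and nothing moves.
- env.close_job(): hands the job in; it is judged then, once.
Trained networks look in a picture, given as the dict that the camera call returned (one of the last four; its "shot" number tells which), for a name from the list of things; names that differ only in an ending like _2 or _b are one class to them, and where a whole thing is asked for, a point or a joint stands for the part that bears it (a point fixed in the world has none). Each returns a list of dicts, best first, with "score" (0 to 1); they miss things now and then, are a little off and sometimes report something else, mostly with a low value. They report only what shows in the picture. A call takes as long as a camera call.
- env.search_frame(picture, thing): "xyz" ([x, y, z] in m, in world coordinates, good to about 4 mm: the middle of the surface that is visible of it).
- env.trace(picture, thing): "mask" (400x640 bool, what is visible of it).
The state is a dict: "clock": time; "joint_positions": joint angles; "qvel": joint speeds; "joint_torque": joint torques, N m; "position": TCP position; "tool_rot": TCP orientation; "force": force on the tool from outside, world axes, zero at the start; "wrist_torque": the same for the moment, N m; "opening": opening from 0.0 (shut) to 1.0 (fully open); "finger_force": force on a finger pad.
Only numpy, scipy, OpenCV 4.12 (cv2) and the standard library are available. Lean on these libraries where they do the work, as an engineer would, in place of code of your own. Each camera call takes 0.05 s, during which the arm holds its last target. There are 200 camera calls.

TASK

Turn the catch on the front of the wooden paint box until its red nose points at the yellow dot, while the lid is still shut. Then take the lid by the dark wooden toggle on its front edge, raise it to 50 degrees from shut and finish with the gripper still holding it at that angle, since it falls shut by itself. Leave the jars, cups, tape and brush around the box where they are.

Things in the scene. Friction and masses are not known exactly. Their poses are not given: they have to be found in the camera images.
- paintbox: Wooden watercolour box fixed to the table, 170 (x) x 320 (y) x 70 mm tall without its lid; origin at the centre of its underside on the table. Its own -x is its front (towards the robot, yaw varies about +-20 deg), z up. A ledge 44 mm deep, top 70 mm above the table, carries the catch on the front, right of the middle (-y side, y from -180 to -65 mm).
- lid (a joint): Angle of the lid in rad: 0 shut, 0.873 is 50 degrees, the hinge stops at 1.3. The lid is a plate 170 x 320 x 8 mm of about 0.3 to 0.55 kg, hinged along the box's far (+x) rim; its hinge is almost free, so it falls shut from any angle. Its top is 78.5 mm above the table when shut; the nose of the catch blocks it while it lies over the lid.
- lid_toggle (a point): Centre of the lid's dark wooden toggle: a round bar 36 mm long (along the box's y, the hinge direction) and 18 mm thick, on a 10 mm stem, 35 mm in front of the lid's front edge, 74.5 mm above the table when shut. Pinched on its two end faces, from above, it can turn between the fingers while the lid rises. Its frame is the lid's: y along the hinge, x from the toggle towards the hinge.
- lid_hinge (a point): Point level with the toggle when shut, directly above the hinge axis by 4 mm (the axis is parallel to the box's y and 70.5 mm above the table), 205 mm from the toggle: as the lid opens the toggle moves up and towards the hinge on an arc of 205 mm about the axis.
- catch (a joint): Angle of the turn catch in rad about its upright axis, growing clockwise seen from above: 0 = nose straight over the lid (box +x); pi/2 = nose points at the yellow dot (box -y); starts at 0.1 to 0.5, can turn past the dot to 2.6. It turns with light friction (about 0.04 N m) and stays where it is left.
- catch_grip (a point): Point on the catch's upright axis, 112 mm above the table, at the height to grip: the middle of a brass fin 36 mm long, 12 mm thick, from 89 to 131 mm above the table. Its x axis is level and points along the nose (the fin lies along it), z up. Under the fin is the nose, 12 mm wide, 81 to 89 mm above the table.
- catch_nose (a point): Tip of the catch's red nose, 45 mm from its axis, 85 mm above the table.
- catch_mark (a point): Centre of the yellow dot (14 mm across) on the ledge, 59 mm from the catch's axis, 71 mm above the table.
- water_tub: Clear plastic tub, 104 mm across, 100 mm tall, standing left of the box; origin at its foot. Leave alone.
- red_jar: Red paint jar, 48 mm across, 65 mm tall, right of the box; origin at its foot. Leave alone.
- blue_jar: Blue paint jar, same size, right of the box; origin at its foot. Leave alone.
- tape_roll: Roll of blue tape lying flat, 90 mm across, 24 mm tall, left in front of the box; origin at its underside. Leave alone.
- wash_brush: Brush 200 mm long lying right in front of the box; origin at its underside. Leave alone.
- ink_cup: Small white cup, 60 mm across, 45 mm tall, left of the box; origin at its foot. Leave alone.

How it is judged:
By the outcome, as a careful person would: the job done as asked, in the order asked, and still so for the second after the job is handed in, while the arm keeps its last pose, push and grip.
It also fails if it takes over 56 s, if anything falls off the work surface, if the arm or the gripper's body presses on something with over 40 N, if the wrist force passes 120 N, or if a joint passes its speed limit or range.

## Working session

There is one attempt and no reset: what is moved stays moved. The work goes in short steps, each a Python script; the robot and the scene stay as the last script left them, time stands still between calls to the robot, and variables do not carry over. Pictures are saved under pics/ and viewed, at most 10 in all, crops included, and the job is handed in when it is done.

```bash
mkdir -p pics; python3 - <<'E'
from workcell import env
import cv2
s=env.read_state(); print(s['clock'],s['position'],s['tool_rot'],s['opening'])
for n in ['scene','top']:
    p=env.grab_frame(n); cv2.imwrite(f'pics/{n}0.png',p['image'])
    print(n,p['position'],p['orientation'],p['fx'],p['cx'],p['cy'],[k for k in p])
    for t in ['paintbox','lid_toggle','lid_hinge','catch_grip','catch_nose','catch_mark','catch','lid']:
        r=env.search_frame(p,t); print(t,[(d['xyz'],round(d['score'],2)) for d in r[:2]])
E
```

```text
0.0 [0.14705748 0.60684485 0.22147299] [ 1.79877901e+02 -4.13307076e-03 -1.36352466e+01] 1.000112270176449
scene [ 1.18464457 -0.40526965  0.72947887] [50.43324524  1.25747701 53.80794644] 418.60245595930354 325.5167466770308 198.16521763680137 ['image', 'fx', 'fy', 'cx', 'cy', 'position', 'orientation', 'shot']
paintbox [([0.6007, 0.0851, 0.0775], 0.91)]
lid_toggle [([0.5775, 0.1077, 0.074], 0.63)]
lid_hinge [([0.5781, 0.1057, 0.0792], 0.95), ([0.4478, 0.0301, 0.1099], 0.56)]
catch_grip [([0.4501, 0.0313, 0.1098], 0.44), ([0.7052, 0.3056, 0.0285], 0.22)]
catch_nose []
catch_mark [([0.6028, 0.087, 0.0764], 0.92)]
catch [([0.3374, -0.0702, 0.0169], 0.63), ([0.4459, 0.0341, 0.1065], 0.61)]
lid [([0.5798, 0.1082, 0.083], 0.91), ([0.4656, -0.1121, 0.05], 0.23)]
top [0.32297713 0.04928854 1.36660617] [  9.7200155   -0.89482027 -89.94912365] 476.9330976521515 319.0934219642373 202.44219181689346 ['image', 'fx', 'fy', 'cx', 'cy', 'position', 'orientation', 'shot']
paintbox [([0.558, 0.1042, 0.0771], 0.79), ([0.5637, 0.1206, 0.0793], 0.18)]
lid_toggle [([0.569, 0.1167, 0.0804], 0.64)]
lid_hinge [([0.5742, 0.1185, 0.0763], 0.98)]
catch_grip [([0.4489, -0.1039, 0.0637], 0.31)]
catch_nose []
catch_mark [([0.5563, 0.1079, 0.081], 0.7), ([0.5085, -0.0992, 0.0647], 0.51)]
catch [([0.4387, 0.0389, 0.1291], 0.64)]
lid [([0.5613, 0.1197, 0.0793], 0.94)]
```

```bash
python3 - <<'E'
import cv2,numpy as np
a=cv2.imread('pics/top0.png'); b=cv2.imread('pics/scene0.png')
cv2.imwrite('pics/both.png',np.vstack([cv2.resize(a[:, :],(480,300)),cv2.resize(b,(480,300))]))
cv2.imwrite('pics/topcrop.png',cv2.resize(a[40:240,180:440],(780,600),interpolation=cv2.INTER_CUBIC))
E
```

```text
(no output)
```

View pics/top0.png

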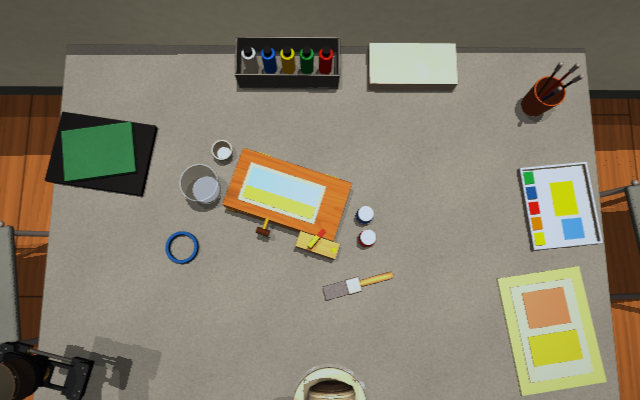

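View pics/scene0.png

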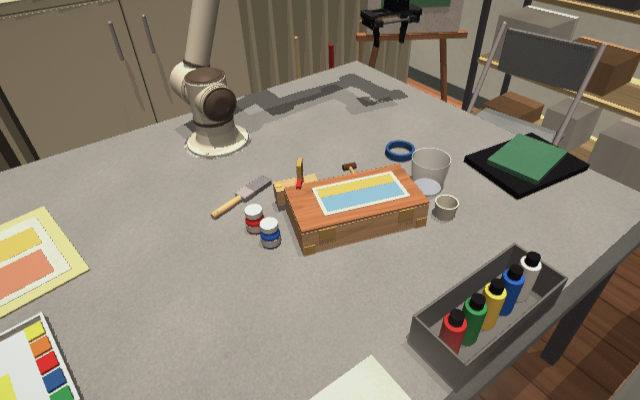

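View pics/topcrop.png

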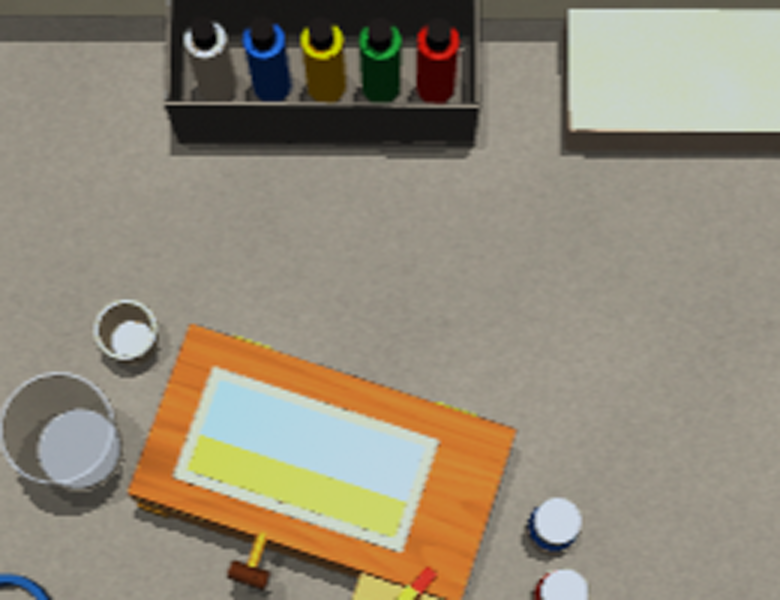

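The top view shows the box yawed about −18°. The lid corners are near (243,148), (352,183), (333,240) and (223,204), the toggle is near (263,232) and the catch is near (315,240). The scene view agrees. Next I'll fit a rough box pose and hover for a wrist view.

```bash
cat > h.py <<'E'
import numpy as np, cv2
from scipy.spatial.transform import Rotation as R
from scipy.optimize import least_squares
from workcell import env
def rot(o): return R.from_euler('xyz',o,degrees=True)
def project(p,X):
    c=(np.atleast_2d(X)-p['position'])@rot(p['orientation']).as_matrix()
    return np.c_[p['cx']+p['fx']*c[:,0]/-c[:,2], p['cy']+p['fy']*-c[:,1]/-c[:,2]]
def unproject(p,uv,z):
    uv=np.atleast_2d(uv).astype(float)
    d=rot(p['orientation']).apply(np.c_[(uv[:,0]-p['cx'])/p['fx'],-(uv[:,1]-p['cy'])/p['fy'],-np.ones(len(uv))])
    return p['position']+d*((z-p['position'][2])/d[:,2])[:,None]
def box2w(b,X):   # b = x,y,yaw(rad)
    return rot([0,0,np.degrees(b[2])]).apply(np.atleast_2d(X))+[b[0],b[1],0]
LID=np.array([[.085,.16,.0785],[.085,-.16,.0785],[-.085,-.16,.0785],[-.085,.16,.0785]])
E
python3 - <<'E'
from h import *
p=env.grab_frame('top')
uv=np.array([[243.3,148.3],[351.7,183.3],[333,240],[223.3,204]])
f=lambda b:(project(p,box2w(b,LID))-uv).ravel()
s=least_squares(f,[.56,.11,-.3]); b=s.x; print(b,np.degrees(b[2]),f(b).round(1))
print('toggle exp -.120:',unproject(p,[263,230],.0745+.009), 'catch fin top', unproject(p,[315,238],.1))
y=np.degrees(b[2])
t=box2w(b,[-.15,-.04,0])[0]
for yaw in (y,y+180):
    print(yaw,env.inverse_kinematics([t[0],t[1],.33],[180,0,yaw]))
yw=y
env.goto([t[0],t[1],.33],[180,0,yw])
print(env.read_state()['clock'])
w=env.grab_frame('wrist'); cv2.imwrite('pics/w1.png',w['image']); print(w['position'],w['orientation'],w['fx'])
for t in ['lid_toggle','catch_grip','catch_nose','catch_mark','catch','lid','paintbox']:
    print(t,[(d['xyz'],round(d['score'],2)) for d in env.search_frame(w,t)[:2]])
print(project(w,box2w(b,LID)).round())
E
```

```text
[ 0.56834878  0.11567878 -0.31546727] -18.074943429897548 [-0.2 -1.   0.8 -0.7  0.6  1.  -1.2  0.4]
toggle exp -.120: [[0.46683213 0.18074042 0.0835    ]] catch fin top [[0.44396684 0.04050454 0.1       ]]
-18.074943429897548 [ 3.84546835e+01 -1.15620842e+00 -1.33264953e+01  2.54444375e-14
 -7.78297131e+01  3.34703731e+01]
161.92505657010244 [ 3.84546835e+01 -1.15620842e+00 -1.33264953e+01 -2.54444375e-14
 -7.78297131e+01 -1.46529627e+02]
2.975
[0.491921   0.09973845 0.49216993] [-1.73253044e+01  2.80374685e-03 -1.08116731e+02] 325.157889424443
lid_toggle [([0.551, 0.1294, 0.0862], 0.82)]
catch_grip [([0.4421, 0.0415, 0.1148], 0.6)]
catch_nose [([0.4407, 0.0421, 0.1235], 0.78), ([0.6076, 0.378, 0.0674], 0.59)]
catch_mark [([0.5456, 0.1133, 0.0767], 0.75)]
catch [([0.4452, 0.0428, 0.1198], 0.78), ([0.4275, 0.4153, 0.0187], 0.51)]
lid [([0.5505, 0.127, 0.0796], 0.68)]
paintbox [([0.5411, 0.1092, 0.0791], 0.95)]
[[134. -51.]
 [431. -52.]
 [417. 112.]
 [157. 112.]]
```

View pics/w1.png

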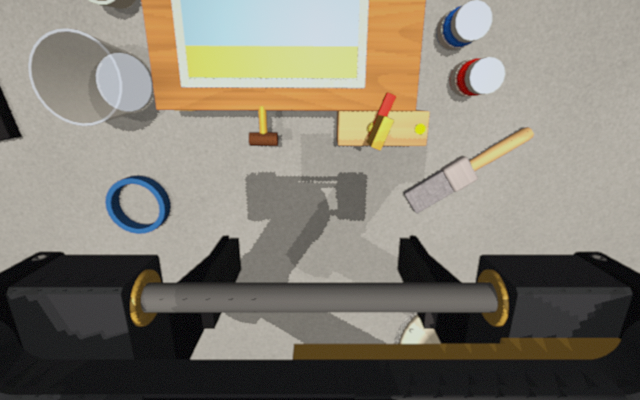

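The wrist view shows the lid's front edge at row ~110, columns 157 to 421. The toggle is at (264,139), the red nose at (388,97), the fin at about (381,130) and the yellow dot at (421,128). I'll zoom in and measure by colour.

```bash
python3 - <<'E'
from h import *
w=env.grab_frame('wrist'); im=w['image']
cv2.imwrite('pics/w1c.png',cv2.resize(im[80:160,330:440],(770,560),interpolation=cv2.INTER_CUBIC))
hsv=cv2.cvtColor(im,cv2.COLOR_BGR2HSV)
def blob(lo,hi,roi):
    m=cv2.inRange(hsv,lo,hi); k=np.zeros_like(m); c0,r0,c1,r1=roi; k[r0:r1,c0:c1]=m[r0:r1,c0:c1]
    n,_,st,ce=cv2.connectedComponentsWithStats(k); return [(st[i].tolist(),ce[i].round(1).tolist()) for i in range(1,n) if st[i][4]>8]
print('red',blob((0,190,120),(6,255,255),(360,80,440,150)))
print('yel',blob((24,160,150),(32,255,255),(330,80,440,150)))
print('dark',blob((0,60,20),(20,255,110),(240,120,290,155)))
print(hsv[128,421],hsv[135,378],hsv[120,350],hsv[140,264],hsv[60,160],hsv[80,420])
m=cv2.inRange(hsv,(8,150,120),(18,255,255))
for r in (20,50,80,100): c=np.where(m[r])[0]; print(r,c.min(),c.max())
for c in (170,220,300,330): q=np.where(m[:125,c])[0]; print(c,q.max())
E
```

```text
red [([383, 95, 3, 7, 9], [384.0, 98.0]), ([382, 96, 13, 20, 38], [388.9, 106.6]), ([377, 103, 6, 12, 15], [379.5, 108.9])]
yel [([368, 124, 4, 8, 14], [369.1, 127.1]), ([415, 124, 10, 10, 82], [419.5, 128.5]), ([372, 141, 12, 7, 44], [376.5, 143.9])]
dark [([250, 131, 28, 15, 109], [267.4, 140.1]), ([250, 133, 12, 3, 25], [255.0, 133.9])]
[ 31 238 220] [ 30 143 216] [ 26  87 215] [ 11 172 132] [ 16 157 213] [ 22  16 177]
20 145 422
50 149 419
80 153 416
100 156 414
170 108
220 109
300 109
330 109
```

View pics/w1c.png

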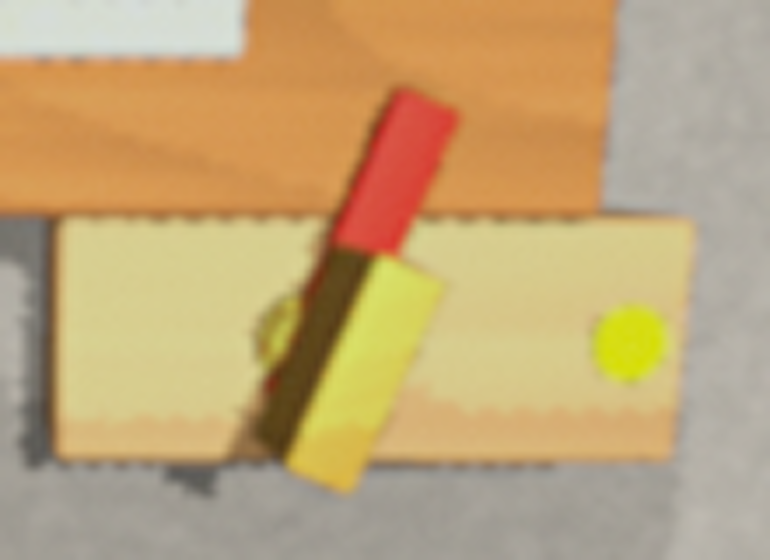

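The crop shows the fin's top centre at (382,133), the nose tip at (391.5,94) and the dot at (419.6,128.6).

```bash
python3 - <<'E'
from h import *
w=env.grab_frame('wrist')
cu=lambda x,y:[330+(x+.5)/7-.5,80+(y+.5)/7-.5]
dot=unproject(w,cu(630,343),.071)[0]; nose=unproject(w,cu(431,100),.089)[0]
fin=unproject(w,[cu(*q) for q in [(380,253),(445,282),(350,490),(287,462)]],.131); ax=fin.mean(0)
print('dot',dot,'nose',nose,'axis',ax)
print('fin sides',np.linalg.norm(np.diff(fin,axis=0),axis=1),'nose-ax',np.linalg.norm((nose-ax)[:2]),'dot-ax',np.linalg.norm((dot-ax)[:2]))
dg=lambda v:np.degrees(np.arctan2(v[1],v[0]))
print('yaw from dot',dg(dot-ax)+90,'nose dir',dg(nose-ax),'fin dir',dg(fin[0]+fin[1]-fin[2]-fin[3]))
fr=unproject(w,[[157,109.5],[330,109.6],[415,109.6]],.0785); print('front yaw',dg(fr[0]-fr[1])-90)
L=unproject(w,[[145-.5,20],[156-.5,100]],.0785);Rr=unproject(w,[[422.5,20],[416.5,80]],.0785);print('L,R yaw',dg(L[0]-L[1]),dg(Rr[0]-Rr[1]))
print(L,Rr,fr)
tog=unproject(w,[[264,138.5],[249.5,138.5],[278,138.5]],.08);print('tog',tog)
E
```

```text
dot [ 0.41590373 -0.01063426  0.071     ] nose [0.46898824 0.01693815 0.089     ] axis [0.43509137 0.04543967 0.131     ]
fin sides [0.01118973 0.03466508 0.01113619] nose-ax 0.04428695944266877 dot-ax 0.059265932644910306
yaw from dot -18.890163005525977 nose dir -40.05814550886165 fin dir -39.959155772019
front yaw -18.18692194681165
L,R yaw -18.485861209678415 -19.128374932784027
[[0.63360225 0.261719   0.0785    ]
 [0.55093365 0.28935684 0.0785    ]] [[ 0.53496035 -0.03902303  0.0785    ]
 [ 0.47426502 -0.01797172  0.0785    ]] [[ 0.54026686  0.29267195  0.0785    ]
 [ 0.47392803  0.09074592  0.0785    ]
 [ 0.44139429 -0.0084688   0.0785    ]]
tog [[0.46642435 0.18013251 0.08      ]
 [0.4720997  0.19744156 0.08      ]
 [0.46094486 0.16342078 0.08      ]]
```

The measurements agree: dot–axis 59 mm, nose–axis 44 mm, yaw about −18.5°, catch about 21.5°. Now I'll turn the catch.

```bash
python3 - <<'E'
from h import *
A=[.4351,.0454]
env.goto([*A,.19],[180,0,-40])
print(env.move_straight([*A,.095],rate=.12,force_limit=8))
env.gripper_to(0,20); s=env.read_state(); print(s['clock'],s['position'],s['opening'],s['finger_force'],s['force'])
q=np.array(s['joint_positions']); 
q[5]-=34.3; env.set_joints(q); s=env.read_state(); print(s['tool_rot'],s['force'],s['wrist_torque'],s['position'])
q[5]-=34.3; env.set_joints(q); env.dwell(.3); s=env.read_state(); print(s['tool_rot'],s['force'],s['wrist_torque'],s['position'],s['opening'])
env.gripper_to(1.0); env.move_straight([*A,.2],rate=.15); 
t=box2w([.566,.1157,np.radians(-18.5)],[-.15,-.04,0])[0]
env.goto([t[0],t[1],.33],[180,0,-18.5])
w=env.grab_frame('wrist');cv2.imwrite('pics/w2.png',w['image']); print(env.read_state()['clock'])
c=w['image'][80:160,230:440]; cv2.imwrite('pics/w2c.png',cv2.resize(c,None,fx=3.8,fy=3.8,interpolation=cv2.INTER_CUBIC))
E
```

```text
False
6.3 [0.43448661 0.04481914 0.09493189] 0.1393989761517645 20.000236574560404 [ 0.00682979 -2.54031396  2.38316523]
[ 1.79878037e+02 -3.69215024e-02 -7.42105976e+01] [-1.38513849 -1.21706048  2.60043127] [-0.44061419  0.37970821 -0.03746109] [0.43426569 0.04469026 0.09491927]
[ 1.79900364e+02 -1.15706420e-01 -1.08561574e+02] [-4.15595112 -0.25958824  4.74934507] [-0.21210178  1.10790235 -0.00584557] [0.43409849 0.04469864 0.09490607] 0.14064883438045997
11.3667
```

View pics/w2c.png

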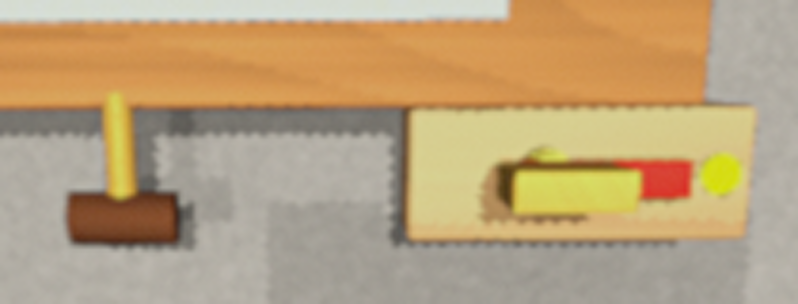

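The nose now points at the dot: fin centre at crop (577,190), nose at (652,180), dot at (720,174). The toggle is at crop (123,218). I'll check these in numbers and then grasp the toggle.

```bash
python3 - <<'E'
from h import *
w=env.grab_frame('wrist')
cu=lambda x,y:[230+(x+.5)/3.8-.5,80+(y+.5)/3.8-.5]
U=lambda x,y,z:unproject(w,cu(x,y),z)[0]
dg=lambda v:np.degrees(np.arctan2(v[1],v[0]))
ax=U(577,190,.131); nose=U(690,180,.089); dot=U(720,174,.071)
print(ax,nose,dot,'nose dir',dg(nose-ax),'dot dir',dg(dot-ax),'fin',dg(U(640,191,.131)-U(513,190,.131)))
T=U(123,218,.0745); ends=[U(68,217,.0745),U(177,219,.0745)]
yaw=-18.5; u=np.array([np.cos(np.radians(yaw)),np.sin(np.radians(yaw))]); v=np.array([-u[1],u[0]])
print('T',T,'len',np.linalg.norm(ends[0]-ends[1]),'T-ax along box',(T-ax)[:2]@u,(T-ax)[:2]@v)
edge=U(300,106,.0785); print('toggle to front edge',(edge-T)[:2]@u)
import json; json.dump([T[0],T[1],yaw],open('t.json','w'))
G=T[:2]; s=env.inverse_kinematics([*G,.0555],[180,0,yaw]); print(s)
env.goto([*G,.15],[180,0,yaw])
print(env.move_straight([*G,.0555],rate=.1,force_limit=8))
s=env.read_state(); print(s['clock'],s['position'],s['force'])
env.gripper_to(0,30); s=env.read_state(); print(s['position'],s['opening']*87,s['finger_force'],s['force'])
E
```

```text
[0.43516979 0.04524023 0.131     ] [0.4203428  0.00389564 0.089     ] [ 0.41596881 -0.01031903  0.071     ] nose dir -109.7288465864664 dot dir -109.06486872385548 fin -109.10193968191149
T [0.4662975  0.18275857 0.0745    ] len 0.036338944001394 T-ax along box -0.014116068618291 0.14028886299821147
toggle to front edge 0.03596287814115482
[ 4.00085622e+01  2.13389708e+01 -2.90201730e+01  2.54444375e-14
 -3.96408562e+01  3.14914378e+01]
False
13.3167 [0.46679019 0.18311521 0.05618087] [-0.18569639  0.60315298 -0.32571344]
[0.4659433  0.18201341 0.05542318] 35.277404211990685 30.00714462250471 [ 0.32035368 -3.42461899  1.90952232]
```

```bash
python3 - <<'E'
from h import *
s=env.read_state(); P=np.array(s['position']); yaw=np.radians(-18.5); u=np.array([np.cos(yaw),np.sin(yaw),0]); z=np.array([0,0,1])
P0=np.array([.4663,.1828,.0555])
off=lambda t:(.205*(1-np.cos(t))+.004*np.sin(t))*u+(.205*np.sin(t)+.004*(np.cos(t)-1))*z
for d in range(5,51,5):
    env.move_straight(P0+off(np.radians(d)),rate=.06)
    s=env.read_state(); 
    if np.linalg.norm(s['force'])>25: print('stop',d); break
    if d%10==0: print(d,s['clock'],np.round(s['position'],4),np.round(s['force'],1),round(s['opening']*87,1),s['finger_force'])
env.dwell(.3); s=env.read_state(); print(s['position'],(P0+off(np.radians(50))),s['tool_rot'])
p=env.grab_frame('scene');q=env.grab_frame('top')
cv2.imwrite('pics/s3.png',cv2.resize(p['image'][60:260,220:480],(780,600),interpolation=cv2.INTER_CUBIC))
cv2.imwrite('pics/t3.png',cv2.resize(q['image'][120:280,200:400],(750,600),interpolation=cv2.INTER_CUBIC))
E
```

```text
10 15.1167 [0.4693 0.1809 0.0916] [-0.8 -5.2 -3.4] 35.6 29.998498046770692
20 16.0167 [0.479  0.1778 0.1267] [-2.9 -5.7 -2.4] 35.7 30.00136432237923
30 16.9167 [0.4944 0.1727 0.1592] [-2.6 -5.2 -2. ] 35.5 30.002857809886336
40 17.8167 [0.5148 0.1659 0.1883] [-1.8 -5.5 -1.8] 35.5 30.003418307751417
50 18.7167 [0.5396 0.1577 0.2132] [-2.  -5.2 -3.2] 35.6 30.00366546213627
[0.5395349  0.15777653 0.2130811 ] [0.53865019 0.15859197 0.21111026] [ 1.79991932e+02 -1.02595400e-01 -1.84995424e+01]
```

View pics/s3.png

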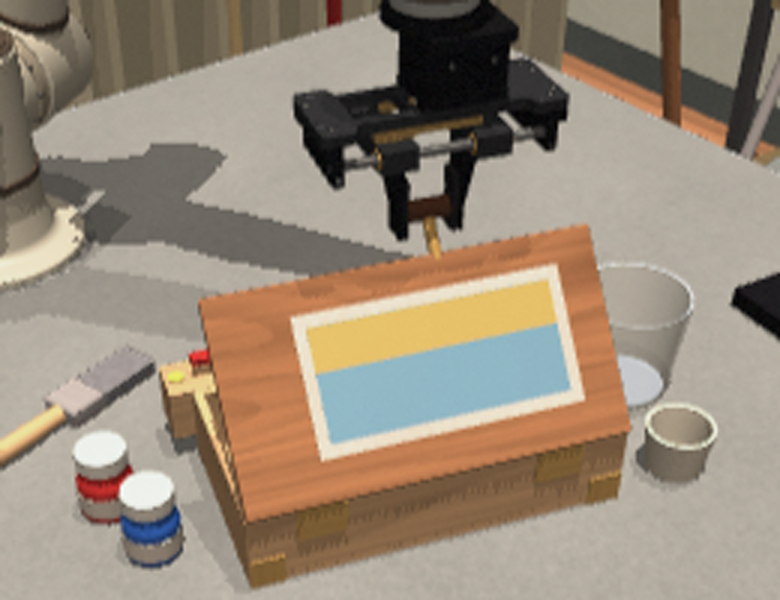

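View pics/t3.png

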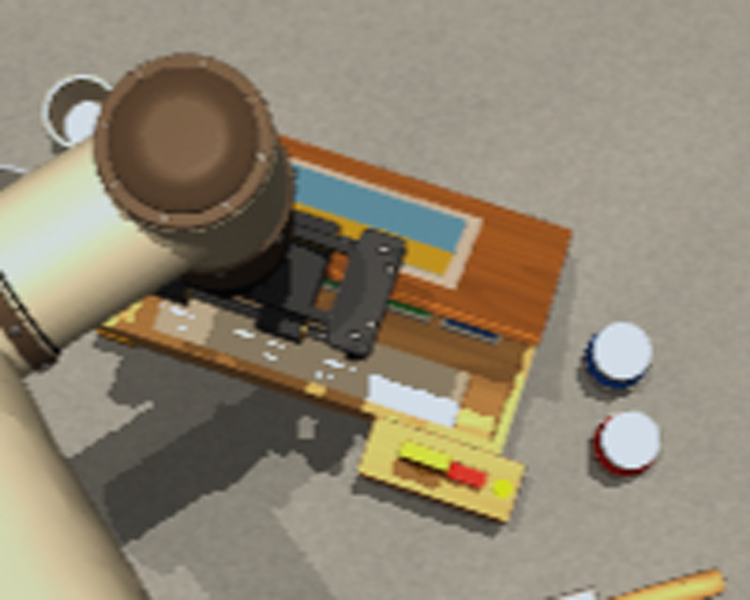

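The scene view shows the lid raised and held, with its corners in crop pixels at (200,298), (590,226), (630,430) and (245,518). The top view shows the catch at the dot and the neighbouring things unmoved. I'll estimate the lid angle from its corners and from the kinematics.

```bash
python3 - <<'E'
from h import *
p=env.grab_frame('scene')
uv=np.array([[200,298],[590,226],[630,430],[245,518]])/3+[220-.33,60-.33]
g=cv2.cvtColor(p['image'],cv2.COLOR_BGR2GRAY)
sp=cv2.cornerSubPix(g,uv.astype(np.float32).reshape(-1,1,2),(3,3),(-1,-1),(3,40,.01)).reshape(-1,2)
print((sp-uv).round(1))
# lid frame relative to hinge axis (x=.085,z=.0705): corners front-right, front-left, hinge-left, hinge-right
L=np.array([[-.17,-.16,.008],[-.17,.16,.008],[0,.16,.008],[0,-.16,.008]])
def X(b,t): return box2w(b,R.from_rotvec([0,t,0]).apply(L)+[.085,0,.0705])
for d in (uv,sp):
  f=lambda v:(project(p,X(v[:3],v[3]))-d).ravel()
  s=least_squares(f,[.566,.116,-.32,.87]); print(s.x.round(4),np.degrees(s.x[2:]),f(s.x).round(1))
  # fixed box pose from wrist
  for bb in ([.5683,.1157,-.3229],[.566,.1157,-.3229]):
    s=least_squares(lambda v:(project(p,X(bb,v[0])+np.r_[v[1:4]])-d).ravel(),[.87,0,0,0]); print(' ',np.degrees(s.x[0]),s.x[1:].round(4))
E
```

```text
[[ 0.  -0. ]
 [-0.5 -0.3]
 [-0.3  0.4]
 [ 0.9  0.9]]
[ 0.5693  0.1172 -0.3373  0.8524] [-19.32516949  48.84010951] [-0.7 -0.7 -0.4 -0.8  1.2  0.5 -0.   0.4]
  52.701320342190854 [-0.0068  0.0057 -0.0074]
  52.70132004460435 [-0.0045  0.0057 -0.0074]
[ 0.5698  0.1163 -0.3266  0.8631] [-18.71417072  49.44955954] [-0.8 -0.1 -0.1 -0.7  1.4 -0.1 -0.5  0.2]
  51.97582812022346 [-0.0067  0.006  -0.0082]
  51.97582868403435 [-0.0044  0.006  -0.0082]
```

```bash
python3 - <<'E'
from h import *
P=lambda:np.array(env.read_state()['position'])
def est(p):
    u=np.array([np.cos(np.radians(-18.5)),np.sin(np.radians(-18.5))])
    d=p-np.array([.46594,.18201,.05542]); x=-.205+d[:2]@u; z=.004+d[2]
    return np.degrees(np.arctan2(z,-x)-np.arctan2(.004,.205)),np.hypot(x,z)
env.dwell(.3); print(P(),est(P()))
u=np.array([np.cos(np.radians(-18.5)),np.sin(np.radians(-18.5)),0]); t=np.radians(49.6)
off=(.205*(1-np.cos(t))+.004*np.sin(t))*u+(.205*np.sin(t)+.004*(np.cos(t)-1))*np.array([0,0,1])
env.move_straight(np.array([.4663,.1828,.0555])+off,rate=.03); env.dwell(.5)
print(P(),est(P())); s=env.read_state(); print(s['clock'],s['force'],s['finger_force'],s['opening']*87)
q=env.grab_frame('top')
for n in ['ink_cup','red_jar','blue_jar','wash_brush']: print(n,[d['xyz'] for d in env.search_frame(q,n)[:1]])
E
```

```text
[0.53952872 0.15776518 0.21306387] (np.float64(50.61221659145251), np.float64(0.20588920952545112))
[0.53863255 0.15808385 0.21230424] (np.float64(50.2735074710412), np.float64(0.20588542733170084))
20.2167 [-2.16005698 -5.72705714 -2.14949216] 30.001484993845224 35.767715754172414
ink_cup [[0.7178, 0.314, 0.022]]
red_jar [[0.4495, -0.1032, 0.0646]]
blue_jar [[0.5111, -0.1016, 0.0691]]
wash_brush [[0.3209, -0.0603, 0.0168]]
```

The lid is held at about 50.2° with a steady grip, the catch is at the dot, and the neighbouring things haven't moved. I'm handing the job in.

```bash
python3 -c "
from workcell import env
print(env.close_job())"
```

```text
the job is handed in; nothing more can be done
None
```

I turned the catch to the yellow dot with the lid shut, then raised the lid by its toggle and handed the job in at about 20 s with the gripper still holding it; the arm's position puts it at about 50°, while camera estimates just before a last 0.3° lowering ranged from 49° to 53°, and the surrounding items appear unmoved.

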